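# Vent the rinse tank and hold its spring lid at 45 degrees

## Robot

A 6-joint arm with a two-finger parallel gripper is mounted at the origin on a cart in front of the work surface, level with it; the furniture and walls round the work are solid. World frame = base frame: x ahead of the robot, y to its left, z up, the work surface at z = 0. Lengths are in m, angles in rad, forces in N, time in s.
With the tool pointing down it reaches from about 0.275 to 0.825 m from the base axis. Payload 4.9 kg.
Tool frame: the origin (TCP) lies midway between the tips of the shut fingers; the grasp point (between the pads) lies 19 mm behind it (grip_point_offset is the distance from the TCP to the grasp point, in m); z points along the fingers, y is the line along which they close (so a half turn about z gives the same grasp; the last joint's range is limited). The gripper opens to 85 mm and grips with 20 to 120 N. Pads are 22 mm wide; open, the fingers measure 114 mm over their backs; the gripper's body (76 mm by 85 mm) begins 54 mm behind the grasp point. The pads swing forward as they close: fully open they stand 13 mm farther back than shut.
Start: joints at [1.161, 0.326, -0.193, 1.052, 0, 1.437], TCP at [0.15, 0.529, 0.231] pointing down, gripper open.
Joint ranges: [-2.65, 2.65], [-0.97, 1.79], [-1.3, 1.35], [-1.93, 2.1], [-1.47, 1.37], [-3.14, 3.14]. Speed limits (rad/s): [2.57, 2.57, 3.14, 3.14, 3.14, 3.14].

## Interface

Orientations are given as a rotation vector (axis times angle).
In Python, from cell import * gives the robot as it stands. Calls block until the motion is done:
- movep(position, orientation): joint-space move of the TCP to a pose.
- move_l(position, velocity=0.15, rot=None, until_force=None): straight line of the TCP; rot=None keeps the orientation; velocity is the mean speed in m/s. With until_force (N) it stops when the force on the tool has changed by that much, and returns True; else False.
- set_joints(angles): joint-space move.
- let_go() and grab(newtons=None): open the fingers fully, or close them until they stop; newtons is the grip in N (None keeps the last).
- sleep(seconds).
- ik(position, orientation): joint angles nearest the present ones, or None.
- get_state(): the state.
- grab_frame(name): name is "side" or "top"; returns a dict with "img" (420x560x3 uint8, red, green, blue), "fx", "fy", "cx", "cy" (pixels), "cam_to_world" (4x4, takes a point from camera to world coordinates). Camera axes: x right, y down, z forward; pixel columns grow to the right and rows downward; lengths in m; the calibration is good to about 2 mm. A picture is of the moment at which its call begins. There is no depth.
A pose or a line that the arm cannot do raises MotionError and nothing moves.
- sign_off(): hands the job in; it is judged then, once.
Trained networks look in the newest picture that a camera, given by its name, has taken for a name from the list of things; names that differ only in an ending like _2 or _b are one class to them, and where a whole thing is asked for, a point or a joint stands for the part that bears it (a point fixed in the world has none). Each returns a list of dicts, best first, with "score" (0 to 1); they miss things now and then, are a little off and sometimes report something else, mostly with a low value. They report only what shows in the picture. A call takes as long as a camera call.
- spot_in(camera, name): "centre" ([column, row] in pixels, amid what is visible of it).
- silhouettes(camera, name): "mask" (420x560 bool, what is visible of it) and "centre" ([column, row] in pixels, amid what is visible of it).
- tip_of(camera, name): "centre" ([column, row] in pixels: a listed point, or the origin of a listed thing).
The state is a dict: "clock": time; "q": joint angles; "joint_velocities": joint speeds; "tau": joint torques, N m; "position": TCP position; "eef_rot": TCP orientation; "contact_force": force on the tool from outside, world axes, zero at the start; "wrist_torque": the same for the moment, N m; "finger_gap": opening from 0.0 (shut) to 1.0 (fully open); "grasp_force": force on a finger pad.
Only numpy, scipy, OpenCV 4.12 (cv2) and the standard library are available. Lean on these libraries where they do the work, as an engineer would, in place of code of your own. Each camera call takes 0.05 s, during which the arm holds its last target. There are 200 camera calls.

## Task

Vent the small steel rinse tank first: twist its blue vent cap anticlockwise by about a quarter turn, to its stop. Only then lift the blue spring-closing lid by its red handle and hold it open at 45 degrees (within 5 degrees; the red tick of the quadrant on the tank's left side), so that a colleague can look inside. Finish while still holding the handle with the lid steady at that angle - do not let go or prop it - and do not disturb the things standing round about.

Things in the scene. Friction and masses are not known exactly. Their poses are not given: they have to be found in the camera images.
- tank: steel rinse tank, 200 (x) x 330 (y) x 120 mm high, fixed; origin at the centre of its underside, x from its front (handle side) to its back (hinge), y to its left, z up. The lid covers its left 226 mm; the right 100 mm is a closed deck (top at 120 mm) with the vent. An aluminium quadrant (radius 85 mm round the hinge, ticks each 15 degrees, 45 red) stands on its left wall, up to 213 mm
- vent_top (a point): centre of the top of the vent cap: a blue ribbed round cap, 46 mm in diameter, 26 mm high, its top 48 mm above the deck (22 mm of white neck below it), vertical axis, white line on its top; at tank x -20, y -114.5 mm. The point does not turn with the cap
- vent_cap (a joint): rotation of the captive vent cap (rad): 0 shut, grows anticlockwise seen from above, stop at 1.6 (open). Starts somewhere between 0 and 0.3. Stiff (about 0.06 N m): it stays where it is left and does not rise. Counts as open above 1.2
- lid_hinge (a point): middle of the lid's hinge axis, at the tank's back upper edge (tank x 96, y 49.5, z 126 mm); its axes are the tank's: the hinge axis is y
- lid (a joint): opening angle of the lid (rad): 0 shut (level), grows as the front edge rises and swings back, stop at 1.45; 45 degrees is 0.785. A spring and its weight close it: at 45 degrees about 4 to 5 N at the handle
- lid_handle: handle of the lid: red cross bar (cylinder 20 mm thick, 40 mm long, along the tank's y) on a 12 mm wide steel stem at its middle; origin at the bar's centre, 44 mm ahead of the lid's front edge in free air. Shut: 244 mm ahead of the hinge axis, 8 mm above it, 134 mm above the worktop. Pinched by its two end faces it can turn between the fingers as the lid swings. x points along the lid to the hinge
- lid_panel: blue lid plate, 200 x 226 x 5 mm; origin on the hinge axis, x along the lid away from the handle
- red_cap: bystander: red ribbed spare screw cap lying loose, 62 mm wide, 26 mm high, origin under its centre
- bottle: bystander: small glass bottle with blue cap, 57 mm wide, 118 mm high, origin under its centre
- jar: bystander: white plastic screw-top jar, 64 mm wide, 82 mm high, origin under its centre
- pocket_scale: bystander: black pocket scale, 120 x 68 x 18 mm, origin under its centre
- marker: bystander: white marker with red cap, 130 mm long, 20 mm thick, lying on the worktop

How it is judged:
By the outcome, as a careful person would: the job done as asked, in the order asked, and still so for the second after the job is handed in, while the arm keeps its last pose, push and grip.
It also fails if it takes over 48 s, if anything falls off the work surface, if the arm or the gripper's body presses on something with over 40 N, if the wrist force passes 120 N, or if a joint passes its speed limit or range.

## Working session

There is one attempt and no reset: what is moved stays moved. The work goes in short steps, each a Python script; the robot and the scene stay as the last script left them, time stands still between calls to the robot, and variables do not carry over. Pictures are saved under pics/ and viewed, at most 10 in all, crops included, and the job is handed in when it is done.

```bash
mkdir -p pics; cat > h.py <<'E'
from cell import *
import numpy as np, cv2
from scipy.spatial.transform import Rotation as R
def ray(f,px):
    M=np.array(f["cam_to_world"]);d=np.array([(px[0]-f["cx"])/f["fx"],(px[1]-f["cy"])/f["fy"],1.])
    return M[:3,3],M[:3,:3]@d
def at_z(f,px,z):
    o,d=ray(f,px);return o+d*(z-o[2])/d[2]
def tri(fs,pxs):
    A=np.zeros((3,3));b=np.zeros(3);L=[]
    for f,p in zip(fs,pxs):
        o,d=ray(f,p);d=d/np.linalg.norm(d);P=np.eye(3)-np.outer(d,d);A+=P;b+=P@o;L.append((P,o))
    x=np.linalg.solve(A,b);return x,[float(np.linalg.norm(P@(x-o))) for P,o in L]
def proj(f,X):
    M=np.linalg.inv(np.array(f["cam_to_world"]));c=M[:3,:3]@np.array(X)+M[:3,3]
    return np.array([f["fx"]*c[0]/c[2]+f["cx"],f["fy"]*c[1]/c[2]+f["cy"]])
def save(f,n): cv2.imwrite("pics/"+n,f["img"][:,:,::-1])
E
python3 - <<'E'
from h import *
np.set_printoptions(precision=4,suppress=True)
F={c:grab_frame(c) for c in("side","top")}
for c in F: save(F[c],c+"0.png"); print(c,np.array(F[c]["cam_to_world"])[:3,3])
for n in("vent_top","lid_hinge","lid_handle","tank","red_cap","bottle","jar","pocket_scale","marker"):
    r={c:tip_of(c,n)[:2] for c in F}
    print(n,{c:[(np.round(a["centre"],1),round(a["score"],2)) for a in r[c]] for c in F})
    if all(r.values()): print("   ",tri([F[c] for c in F],[r[c][0]["centre"] for c in F]))
    elif r["top"]: print("  z0",at_z(F["top"],r["top"][0]["centre"],0))
E
```

```text
side [-0.0124 -1.1229  0.8921]
top [0.264  0.0508 1.4046]
vent_top {'side': [(array([326.5, 226.6]), 0.76)], 'top': [(array([344. , 191.3]), 0.9)]}
    (array([ 0.6043, -0.13  ,  0.17  ]), [0.0016925813297757, 0.001692581329775747])
lid_hinge {'side': [(array([316.9, 200.7]), 0.6)], 'top': [(array([278.4, 166.9]), 0.6)]}
    (array([0.6856, 0.0658, 0.1257]), [0.0030968909026644624, 0.0030968909026642755])
lid_handle {'side': [(array([246.8, 224.2]), 0.49)], 'top': [(array([298.2, 247.2]), 0.61)]}
    (array([ 0.4378, -0.0034,  0.1461]), [0.003038037894969619, 0.003038037894969552])
tank {'side': [(array([302.6, 256.8]), 0.67)], 'top': [(array([303.3, 204.6]), 0.61), (array([302.8, 276.2]), 0.61)]}
    (array([ 0.5987, -0.021 ,  0.0081]), [0.0036120696066742437, 0.0036120696066744462])
red_cap {'side': [(array([219.7, 195.7]), 0.54)], 'top': [(array([161.8, 227.8]), 0.82)]}
    (array([ 0.5088,  0.4382, -0.0077]), [0.010967376208144716, 0.010967376208144771])
bottle {'side': [(array([183.8, 212.7]), 0.86)], 'top': [(array([385.3, 271.6]), 0.74), (array([180.6, 265.6]), 0.6)]}
    (array([ 0.2942, -0.1952,  0.3362]), [0.06613144779763845, 0.06613144779763849])
jar {'side': [(array([247. , 186.7]), 0.76)], 'top': [(array([162.4, 194.1]), 0.63)]}
    (array([0.6175, 0.4468, 0.0007]), [0.0076532197839776816, 0.007653219783977746])
pocket_scale {'side': [(array([277. , 341.6]), 0.77)], 'top': [(array([383.1, 272.1]), 0.88)]}
    (array([ 0.393 , -0.2856, -0.0018]), [0.005385721406971317, 0.005385721406971164])
marker {'side': [(array([222.8, 284.4]), 0.64), (array([319.4, 199. ]), 0.35)], 'top': [(array([304.8, 275.2]), 0.67)]}
    (array([ 0.3627, -0.0325, -0.0055]), [0.0037110826224612515, 0.0037110826224611487])
```

View pics/side0.png

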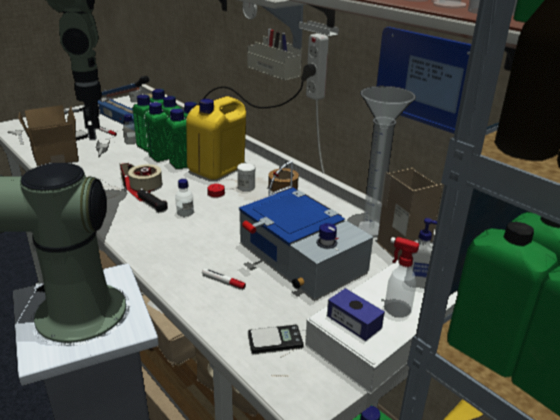

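View pics/top0.png

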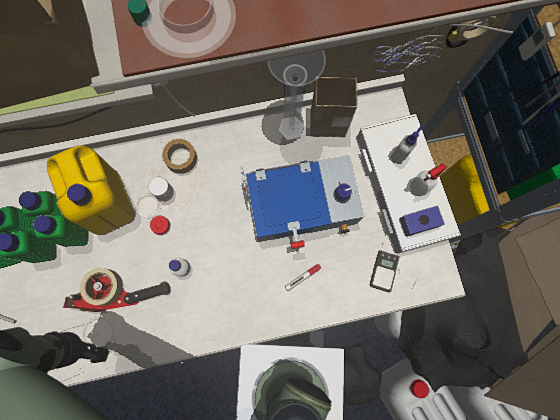

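The side picture shows the tank with its red handle at about (248,226) and the vent at (327,232). In the top picture they are at (296,245) and (343,192), and the tank is turned roughly 14° anticlockwise. Next I'll refine the pose with the lid outline.

```bash
cat > pose.py <<'E'
from h import *
from scipy.optimize import least_squares
np.set_printoptions(precision=4,suppress=True)
F={c:grab_frame(c) for c in("side","top")}
PT={"vent_top":(-.02,-.1145,.168),"lid_hinge":(.096,.0495,.126),"lid_handle":(-.148,.0495,.134),"tank":(0,0,0)}
obs=[]
for c in F:
    for n in PT:
        r=tip_of(c,n)
        if r: obs.append((c,PT[n],np.array(r[0]["centre"]),2. if n=="tank" else 1.))
    r=silhouettes(c,"lid_panel")
    if r:
        m=r[0]["mask"].astype(np.uint8);h=cv2.convexHull(cv2.findContours(m,0,2)[0][0] if 0 else max(cv2.findContours(m,0,2)[0],key=cv2.contourArea))
        q=cv2.approxPolyN(h,4)[0].astype(float)
        print(c,"lid corners",q.tolist(),m.sum())
        for k in((-.104,.1625,.1285),(-.104,-.0635,.1285),(.096,.1625,.1285),(.096,-.0635,.1285)):
            g=np.array([.6,-.02,0])+R.from_rotvec([0,0,.25]).apply(k)
            p=proj(F[c],g);j=np.argmin(np.linalg.norm(q-p,axis=1));obs.append((c,k,q[j],1.))
def X(v,k): return np.array([v[0],v[1],0])+R.from_rotvec([0,0,v[2]]).apply(k)
f=lambda v:np.concatenate([(proj(F[c],X(v,k))-p)/s for c,k,p,s in obs])
s=least_squares(f,[.6,-.02,.25],loss="soft_l1")
print(s.x,"yaw deg",np.degrees(s.x[2]))
for o in obs: print(o[0],o[1],proj(F[o[0]],X(s.x,o[1]))-o[2])
np.save("tank.npy",s.x)
for n in PT: print(n,X(s.x,PT[n]))
E
python3 pose.py
python3 - <<'E'
from h import *
t=np.load("tank.npy");v=t[:2]+R.from_euler('z',t[2]).as_matrix()[:2,:2]@[-.02,-.1145]
print(get_state()["eef_rot"])
for z in(.30,.137):
  for yaw in np.arange(-3.1,3.2,.4):
    q=ik([*v,z],(R.from_euler('z',yaw)*R.from_euler('x',np.pi)).as_rotvec())
    print(z,round(yaw,2),None if q is None else np.round(q,2))
E
```

```text
side lid corners [[348.0, 219.0], [288.0, 245.0], [204.0, 219.0], [294.0, 187.0]] 3377
top lid corners [[339.0, 263.0], [256.0, 236.0], [246.0, 173.0], [319.0, 159.0]] 5027
[ 0.5997 -0.0165  0.2235] yaw deg 12.808371488021058
side (-0.02, -0.1145, 0.168) [-0.7558  0.6487]
side (0.096, 0.0495, 0.126) [ 0.3065 -0.8888]
side (-0.148, 0.0495, 0.134) [0.9977 2.2475]
side (0, 0, 0) [-1.2848  2.9201]
side (-0.104, 0.1625, 0.1285) [ 33.3138 -12.0542]
side (-0.104, -0.0635, 0.1285) [-0.3587 -2.1694]
side (0.096, 0.1625, 0.1285) [-1.8473  0.4942]
side (0.096, -0.0635, 0.1285) [-3.453 -0.239]
top (-0.02, -0.1145, 0.168) [183.995  -38.5355]
top (0.096, 0.0495, 0.126) [3.8823 0.2456]
top (-0.148, 0.0495, 0.134) [-1.4722 -0.0208]
top (0, 0, 0) [ -2.5848 -72.9065]
top (-0.104, 0.1625, 0.1285) [1.2534 0.8031]
top (-0.104, -0.0635, 0.1285) [ -6.9113 -39.2853]
top (0.096, 0.1625, 0.1285) [0.5022 0.0159]
top (0.096, -0.0635, 0.1285) [0.0188 1.8112]
vent_top [ 0.6056 -0.1326  0.168 ]
lid_hinge [0.6824 0.0531 0.126 ]
lid_handle [ 0.4444 -0.001   0.134 ]
tank [ 0.5997 -0.0165  0.    ]
[-4.31778390e-01 -3.
[... 849 characters left out ...]
.13  0.91  0.   -0.78]
0.137 -2.3 [-0.33  0.53 -0.13  0.91  0.   -1.18]
0.137 -1.9 [-0.33  0.53 -0.13  0.91  0.   -1.58]
0.137 -1.5 [-0.33  0.53 -0.13  0.91  0.   -1.98]
0.137 -1.1 [-0.33  0.53 -0.13  0.91  0.   -2.38]
0.137 -0.7 [-0.33  0.53 -0.13  0.91 -0.   -2.78]
0.137 -0.3 [-0.33  0.53 -0.13  0.91  0.    3.11]
0.137 0.1 [-0.33  0.53 -0.13  0.91 -0.    2.71]
0.137 0.5 [-0.33  0.53 -0.13  0.91  0.    2.31]
0.137 0.9 [-0.33  0.53 -0.13  0.91 -0.    1.91]
0.137 1.3 [-0.33  0.53 -0.13  0.91  0.    1.51]
0.137 1.7 [-0.33  0.53 -0.13  0.91  0.    1.11]
0.137 2.1 [-0.33  0.53 -0.13  0.91  0.    0.71]
0.137 2.5 [-0.33  0.53 -0.13  0.91  0.    0.31]
0.137 2.9 [-0.33  0.53 -0.13  0.91  0.   -0.09]
```

```bash
python3 - <<'E'
from h import *
np.set_printoptions(precision=3,suppress=True)
v=[.6052,-.1315]; rot=(R.from_euler('z',1.8)*R.from_euler('x',np.pi)).as_rotvec()
p=get_state()["position"]
movep([*v,.26],rot)
print(get_state()["clock"])
print(move_l([*v,.135],.1,until_force=8))
s=get_state();print(s["clock"],s["position"],s["contact_force"])
f=grab_frame("top");save(f,"top1.png")
f=grab_frame("side");save(f,"side1.png")
cv2.imwrite("pics/c1.png",np.hstack([cv2.resize(cv2.imread("pics/top1.png")[130:260,230:410],None,fx=2.2,fy=2.2),cv2.resize(cv2.imread("pics/side1.png")[150:280,230:410],None,fx=2.2,fy=2.2)]))
grab(40)
s=get_state();print(s["clock"],s["position"],s["contact_force"],s["wrist_torque"],s["finger_gap"],s["grasp_force"])
E
```

```text
4.425
False
5.825 [ 0.606 -0.132  0.136] [-0.536 -0.875  0.359]
6.375 [ 0.609 -0.131  0.137] [7.058 3.291 0.646] [ 0.678 -1.413 -0.016] 0.5256484032164779 41.780608892440796
```

View pics/c1.png

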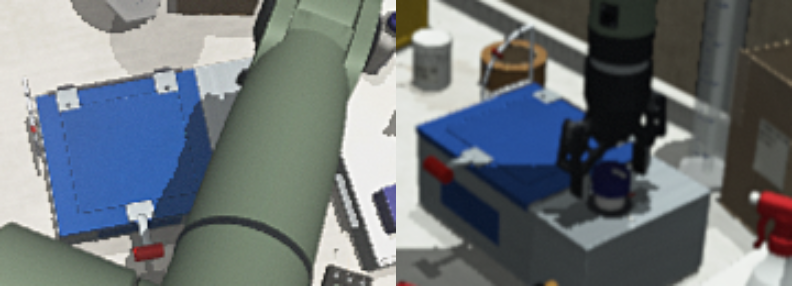

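The side crop shows the fingers straddling the cap at about (612,175). The 45 mm gap confirms the grip. Now recentre and twist.

```bash
python3 - <<'E'
from h import *
np.set_printoptions(precision=3,suppress=True)
move_l([.6095,-.1305,.137],.1)
s=get_state();print(s["clock"],s["position"],s["contact_force"],s["wrist_torque"]);w0=s["wrist_torque"][2]
q=np.array(s["q"]);q0=q[5]
for d in [.4,.8,1.2,1.3,1.4,1.5,1.6,1.65]:
    q[5]=q0-d;set_joints(list(q));s=get_state()
    print(d,s["clock"],round(q0-s["q"][5],3),s["contact_force"],s["wrist_torque"],round(s["tau"][5],3))
    if d>1.2 and abs(s["wrist_torque"][2]-w0)>.35: break
E
```

```text
6.625 [ 0.609 -0.131  0.137] [-1.987 -2.216 -0.781] [-0.333  0.186  0.062]
0.4 7.0917 0.398 [ 3.143  0.952 -1.648] [ 0.2   -0.648  0.031] 0.006
0.8 7.5583 0.797 [ 3.596  2.447 -4.11 ] [ 0.564 -0.976  0.042] 0.02
1.2 8.025 1.197 [ 5.532  4.497 -3.25 ] [ 0.807 -1.13   0.033] 0.023
1.3 8.275 1.297 [ 5.095  4.967 -3.078] [ 0.951 -1.166 -0.01 ] -0.011
1.4 8.525 1.397 [ 5.902  4.448 -2.592] [ 1.076 -1.085  0.046] -0.011
1.5 8.775 1.497 [ 4.808  6.329 -2.535] [ 1.098 -1.077  0.008] -0.003
1.6 9.025 1.596 [ 3.839  6.068 -1.654] [ 1.213 -0.911 -0.332] -0.32
```

A torque jump near 1.6 suggests the stop. Next: release, retreat, check the white line.

```bash
python3 - <<'E'
from h import *
np.set_printoptions(precision=3,suppress=True)
let_go()
p=get_state()["position"]
move_l([p[0],p[1],.25],.2)
t=np.load("tank.npy");yaw=.235
rot=(R.from_euler('z',yaw)*R.from_euler('x',np.pi)).as_rotvec()
for y in(yaw,yaw+np.pi):
    r=(R.from_euler('z',y)*R.from_euler('x',np.pi)).as_rotvec();q=ik([.442,-.002,.24],r);print(y,None if q is None else np.round(q,2))
    if q is not None and abs(q[5])<2.2: rot=r
np.save("rot.npy",rot)
movep([.36,-.02,.28],rot)
s=get_state();print(s["clock"],s["q"])
f=grab_frame("top");save(f,"top2.png");g=grab_frame("side");save(g,"side2.png")
a=tip_of("top","lid_handle");b=tip_of("side","lid_handle");print(a[:1],b[:1])
if a and b: print(tri([f,g],[a[0]["centre"],b[0]["centre"]]))
cv2.imwrite("pics/c2.png",np.hstack([cv2.resize(cv2.imread("pics/top2.png")[140:270,235:385],None,fx=2.6,fy=2.6),cv2.resize(cv2.imread("pics/side2.png")[170:300,230:380],None,fx=2.6,fy=2.6)]))
cv2.imwrite("pics/c3.png",np.hstack([cv2.resize(cv2.imread("pics/%s.png"%n)[170:215,320:365],None,fx=8,fy=8,interpolation=2) for n in("top0","top2")]))
E
```

```text
0.235 [-0.17  0.12 -0.44  1.01  0.    2.73]
3.376592653589793 [-0.17  0.12 -0.44  1.01  0.   -0.41]
11.2917 [-0.261 -0.066 -0.526  1.11  -0.    -0.496]
[] [{'centre': [247.6, 223.3], 'score': 0.61}]
```

View pics/c3.png

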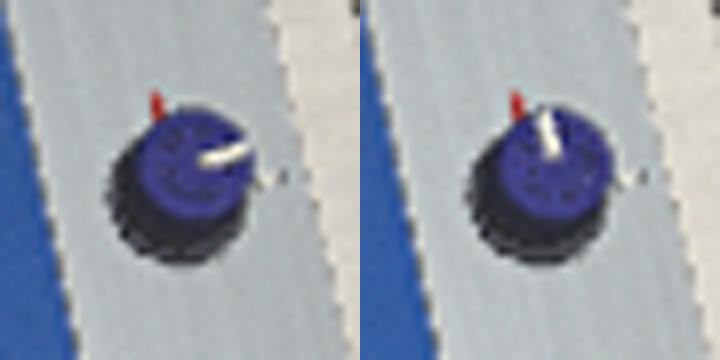

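View pics/c2.png

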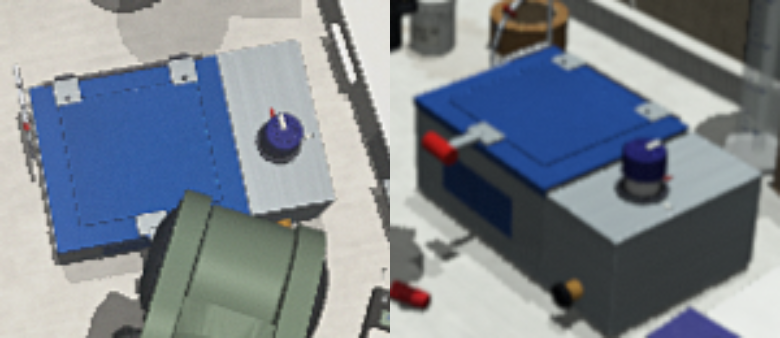

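The white line turned from about 15° to about 104° and now points at the red mark, so the vent is open at its stop. Nothing else has moved. Now the handle.

```bash
python3 - <<'E'
from h import *
np.set_printoptions(precision=3,suppress=True)
rot=np.load("rot.npy");h=[.444,-.002]
movep([*h,.22],rot)
print(move_l([*h,.113],.1,until_force=8))
s=get_state();print(s["clock"],s["position"],s["contact_force"])
g=grab_frame("side");save(g,"side3.png")
cv2.imwrite("pics/c4.png",cv2.resize(g["img"][150:280,180:360,::-1],None,fx=4,fy=4))
grab(50)
s=get_state();print(s["clock"],s["position"],s["contact_force"],s["wrist_torque"],s["finger_gap"],s["grasp_force"])
E
```

```text
False
13.2083 [ 0.445 -0.002  0.114] [ 0.067  0.133 -0.036]
13.7417 [0.443 0.001 0.113] [-2.301  9.432  5.354] [ 1.813  0.41  -0.156] 0.45933539852299043 53.22208285331726
```

View pics/c4.png

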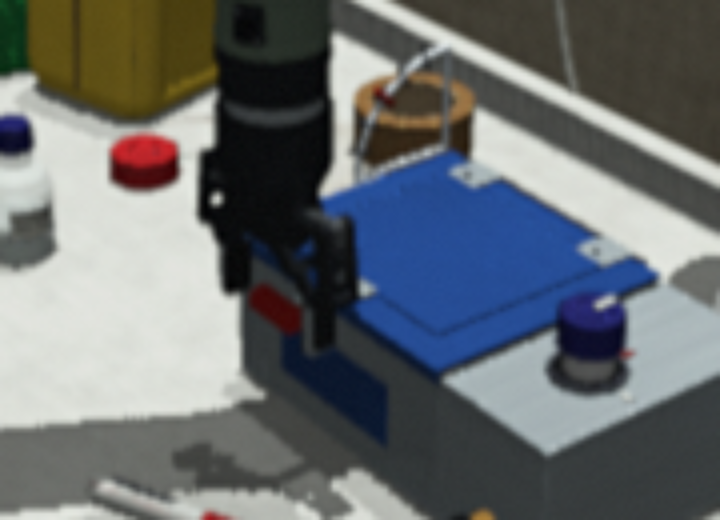

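The finger straddles the red bar at about (275,310) in the crop, and the 39 mm gap confirms the grip. Recentre, then lift along the arc.

```bash
cat > arc.py <<'E'
from h import *
np.set_printoptions(precision=4,suppress=True)
def off(th,yaw=.223):
    r=np.hypot(.244,.008);a=th+np.arctan2(.008,.244)
    dx=.244-r*np.cos(a);dz=r*np.sin(a)-.008
    return np.array([dx*np.cos(yaw),dx*np.sin(yaw),dz])
def rep(t):
    s=get_state();print(t,round(s["clock"],2),np.array(s["position"]),np.array(s["contact_force"]),np.array(s["wrist_torque"]),round(s["finger_gap"],3),round(s["grasp_force"],1));return s
E
python3 - <<'E'
from arc import *
s=get_state();move_l([.443,.0025,.113],.1);s=rep("c")
p0=np.array([.443,.0025,.113]);np.save("p0.npy",p0)
for d in (5,10,15,20,25):
    move_l(list(p0+off(np.radians(d))),.06);rep(d)
E
```

```text
c 13.99 [0.4435 0.0008 0.1136] [-1.1132 -8.3691  3.2974] [-0.6355  0.3003 -0.0176] 0.453 53.1
5 14.5 [0.4451 0.0011 0.1342] [ 1.5491 -5.324  -4.9649] [-1.0935 -0.1762 -0.0113] 0.46 51.8
10 15.01 [0.4484 0.0019 0.1551] [ 3.2919 -4.8559 -5.8808] [-1.0854 -0.2079 -0.1004] 0.457 51.3
15 15.52 [0.4534 0.0031 0.1756] [ 2.3367 -5.7033 -5.2707] [-1.1133 -0.1989  0.0078] 0.454 51.0
20 16.02 [0.4601 0.0047 0.1955] [ 2.6383 -5.3649 -5.7029] [-1.1028 -0.2049 -0.0122] 0.457 51.0
25 16.53 [0.4684 0.0067 0.2147] [ 1.8285 -5.9102 -5.8949] [-1.1287 -0.0903 -0.0721] 0.453 51.1
```

```bash
python3 - <<'E'
from arc import *
p0=np.load("p0.npy")-[0,.0012,0]
for d in (30,35,40,43,45):
    move_l(list(p0+off(np.radians(d))+[0,0,.0005]),.05);rep(d)
sleep(.5);s=rep("end")
f=grab_frame("side");g=grab_frame("top")
for c in("side","top"): print(c,[(a["centre"],a["score"]) for a in tip_of(c,"lid_handle")[:1]])
save(f,"side4.png");save(g,"top4.png")
t=np.load("tank.npy");hx=np.array([t[0],t[1],0])+R.from_euler('z',t[2]).apply([.096,.0495,.126])
c=s["position"]+np.array([0,0,.134-.113]);u=R.from_euler('z',-t[2]).apply(c-hx);print("u",u,np.degrees(np.arctan2(u[2],-u[0])-np.arctan2(.008,.244)),np.hypot(u[0],u[2]))
cv2.imwrite("pics/c5.png",np.hstack([cv2.resize(f["img"][130:280,200:350,::-1],None,fx=2.6,fy=2.6),cv2.resize(g["img"][130:280,220:370,::-1],None,fx=2.6,fy=2.6)]))
E
```

```text
30 17.12 [0.4787 0.0091 0.2341] [ 2.5304 -3.6784 -6.9756] [-0.8585 -0.1303  0.0458] 0.459 51.1
35 17.69 [0.4902 0.0118 0.2517] [ 0.5626 -4.6696 -6.5966] [-1.0572  0.173  -0.1394] 0.458 51.2
40 18.27 [0.503  0.0148 0.2681] [-1.7795 -5.9742 -5.6483] [-1.0932  0.4916 -0.1516] 0.457 51.2
43 18.68 [0.5114 0.0168 0.2774] [-1.3159 -4.9668 -5.3697] [-1.0966  0.7619 -0.1635] 0.457 51.3
45 18.99 [0.5172 0.0182 0.2832] [-1.827  -5.3755 -5.5537] [-1.0473  0.8862 -0.1315] 0.455 51.3
end 19.49 [0.5172 0.0181 0.2831] [-2.4871 -4.7649 -4.9312] [-1.113   0.8059 -0.1122] 0.455 51.3
side [([269.3, 160.2], 0.5)]
top []
u [-0.1688  0.0026  0.1781] 44.65929721530236 0.2454321291595139
```

View pics/c5.png

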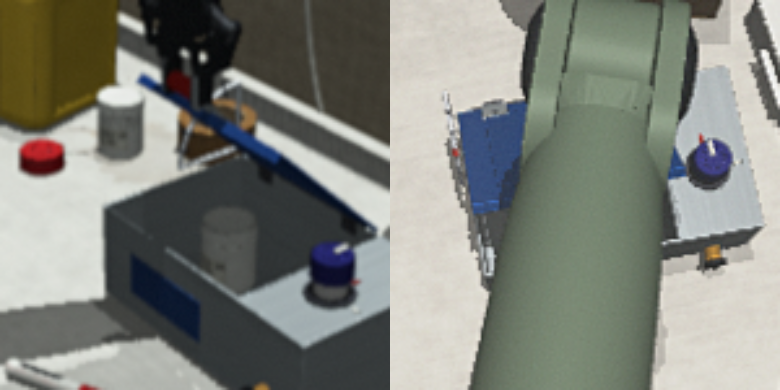

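The lid is open with the handle held. I'll check its angle against the projected front-left corner, seen at about (254,160) in the side picture.

```bash
python3 - <<'E'
from arc import *
f=grab_frame("side");t=np.load("tank.npy")
for sh in (0,.003):
 for d in(0,35,40,45,50,55):
  a=np.radians(d)
  for nm,k in(("FL",(-.2,.113,.0025)),("BR",(0,-.113,.0025)),("H",(-.244,0,.008))):
    k=R.from_euler('y',a).apply(k)
    X=np.array([t[0],t[1]+sh,0])+R.from_euler('z',t[2]).apply(np.array([.096,.0495,.126])+k)
    print(sh,d,nm,np.round(proj(f,X),1),end=" ")
  print()
m=silhouettes("side","lid_panel")
if m:
  y,x=np.nonzero(m[0]["mask"]);i=np.argmin(x);print(x.min(),y[x==x.min()],x.max(),y[x==x.max()])
rep("s")
E
```

```text
0 0 FL [237.3 206.9] 0 0 BR [344.5 218.8] 0 0 H [247.7 227.3] 
0 35 FL [247.9 167. ] 0 35 BR [344.9 218.7] 0 35 H [262.9 175.3] 
0 40 FL [251.  161.5] 0 40 BR [345.  218.8] 0 40 H [267.1 168.1] 
0 45 FL [254.6 156.2] 0 45 BR [345.  218.8] 0 45 H [271.9 161.3] 
0 50 FL [258.4 151.2] 0 50 BR [345.  218.8] 0 50 H [277.  154.8] 
0 55 FL [262.5 146.5] 0 55 BR [345.1 218.9] 0 55 H [282.4 148.7] 
0.003 0 FL [236.9 206.5] 0.003 0 BR [344.  218.2] 0.003 0 H [247.3 226.8] 
0.003 35 FL [247.5 166.5] 0.003 35 BR [344.3 218.2] 0.003 35 H [262.4 174.8] 
0.003 40 FL [250.6 161. ] 0.003 40 BR [344.4 218.2] 0.003 40 H [266.7 167.7] 
0.003 45 FL [254.1 155.8] 0.003 45 BR [344.4 218.3] 0.003 45 H [271.4 160.8] 
0.003 50 FL [257.9 150.8] 0.003 50 BR [344.5 218.3] 0.003 50 H [276.5 154.3] 
0.003 55 FL [262.  146.1] 0.003 55 BR [344.5 218.3] 0.003 55 H [281.9 148.2] 
253 [160 161] 344 [218]
s 19.79 [0.5172 0.0181 0.2832] [-1.4337 -5.7733 -5.1731] [-1.1146  0.8047 -0.1423] 0.455 51.3
```

```bash
python3 - <<'E'
from arc import *
t=np.load("tank.npy");out=[]
for c,(x0,y0) in(("side",(225,130)),("top",(225,140))):
  f=grab_frame(c);im=cv2.resize(f["img"][y0:y0+125,x0:x0+125,::-1].copy(),None,fx=3.2,fy=3.2,interpolation=2)
  for d,col in((40,(0,255,255)),(45,(0,255,0)),(50,(255,255,255))):
    P=[]
    for k in((-.2,.113,.0025),(-.2,-.113,.0025),(0,-.113,.0025),(0,.113,.0025)):
      X=np.array([t[0],t[1]+.002,0])+R.from_euler('z',t[2]).apply(np.array([.096,.0495,.126])+R.from_euler('y',np.radians(d)).apply(k))
      P.append((proj(f,X)+.5-[x0,y0])*3.2)
    cv2.polylines(im,[np.array(P).astype(int)],True,col,1)
  out.append(im)
cv2.imwrite("pics/c6.png",np.hstack(out))
E
```

```text
(no output)
```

View pics/c6.png

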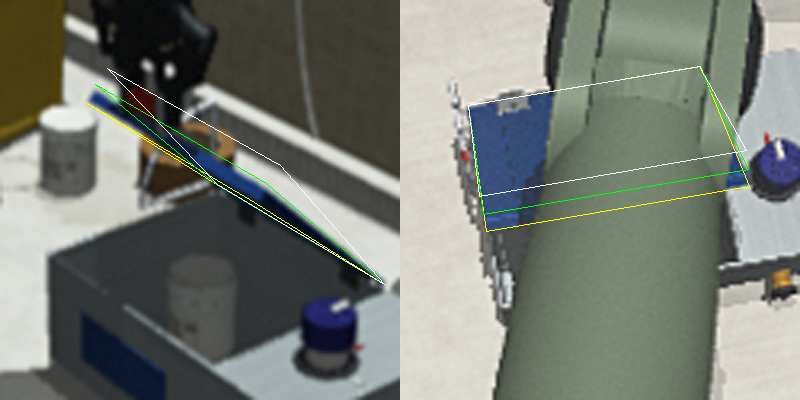

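The lid edge falls between the 40° and 45° overlays, at about 43°, while the arm position gives 44.7°. I'll raise it by about 1.3°, check that it is steady, and hand in.

```bash
python3 - <<'E'
from arc import *
p0=np.load("p0.npy")-[0,.0012,0]
move_l(list(p0+off(np.radians(46.3))+[0,0,.0005]),.03);rep(46.3);sleep(1);rep("steady")
print(sign_off())
E
```

```text
46.3 20.23 [0.5212 0.0191 0.287 ] [-2.6738 -5.3777 -4.1833] [-1.1102  0.8041  0.032 ] 0.455 51.3
steady 21.23 [0.5211 0.0191 0.2869] [-3.2698 -5.0092 -4.3393] [-1.1228  0.7531 -0.0096] 0.459 51.3
the job is handed in; nothing more can be done
None
```

I turned the vent cap about a quarter turn anticlockwise to its stop, then lifted the lid by its red handle and handed in at about 21 s, still gripping the handle with the lid steady near 45° (about 46° by arm position, 44° by camera) and nothing nearby seen to have moved.

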